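Clamp a stencil frame on the printing board

ROBOT

A 6-joint arm with a two-finger parallel gripper is mounted at the origin on the work surface. World frame = base frame: x ahead of the robot, y to its left, z up, the work surface at z = 0. Lengths are in m, angles in rad, forces in N, time in s.
With the tool pointing down it reaches from about 0.35 to 0.775 m from the base axis. Payload 7.3 kg.
Tool frame: the origin (TCP) lies at the very end of the fingers, on their centre line; the grasp point (between the pads) lies 19 mm behind it; z points along the fingers, y is the direction in which the jaws open and shut (so a half turn about z gives the same grasp; the last joint's range is limited). The gripper opens to 92 mm and grips with 3 to 60 N. Pads are 19 mm wide; open, the fingers measure 130 mm over their backs; the gripper's body (75 mm by 190 mm) begins 47 mm behind the grasp point.
Start: joints at [-1.351, 0.342, 1.524, -0, 1.275, -0.146], TCP at [0.188, -0.49, 0.194] pointing down, gripper open.
Joint ranges: [-2.53, 2.53], [-0.77, 2.02], [0.04, 2.7], [-1, 4.14], [0.28, 2.66], [-3.11, 3.11]. Speed limits (rad/s): [2.57, 2.57, 3.14, 3.14, 3.14, 3.14].

INTERFACE

Orientations are given as [roll, pitch, yaw] about the fixed x, y, z axes, in that order (R = Rz(yaw) Ry(pitch) Rx(roll)).
In Python, from cell import robot gives the robot as it stands. The module is installed in compiled form; this text tells all that it offers.
- The arm moves only by the tool carry_out, never from a script. Its argument "series" is a list of rows, each an object with "jaw": the opening in per cent of the stroke, from 0 (shut) to 100 (fully open); "travel": the shift along the tool's x, y, z in units of 60 mm (1.0 is 60 mm), a list of three; "twist": the turn about the tool's z in units of 6 degrees (1.0 is 6 degrees). A call has 1 to 8 rows; each row shifts and turns the commanded pose from where the row before left it, along the tool's axes as they then stand; what a row does not reach is not made up. A row lasts 1/8 s, in which the tool goes at most 62.5 mm and 10.7 degrees, less where a joint would pass 70% of its speed; a pose out of reach is approached as far as the arm can. A call is refused whole if a number of a shift passes 1 or a number of a turn 1, either way. A call with a gripper value outside its range is refused whole. The fingers move at their own pace and stop on an object; "squeeze" is the grip in N (left out, the last holds). Time passes only in rows, so rows that do not move let the fingers close. It gives the time, the measured TCP pose, the force and the opening at its end, in the units of the state.
- robot.observe(): the state, without advancing time (a new reading comes with each control period).
- robot.read_camera(name): name is "scene" or "side" or "wrist"; returns the picture (420x560x3 uint8, blue, green, red); there is no depth.
- robot.calibration(name): a dict with "intrinsics" (3x3 intrinsics, pixels), "cam_to_world" (4x4, takes a point from camera to world coordinates); the wrist camera has in their place "tool_from_camera" (4x4, takes a point from camera to tool coordinates, whose origin is the TCP and whose axes are the flange's). Camera axes: x right, y up, looking along -z (the intrinsics and any distortion apply to the point x, -y, -z); pixel columns grow to the right and rows downward; lengths in m; the calibration is good to about 2 mm. A picture is of the moment at which its call begins: read the wrist's pose just before it. calibration takes no time and is no camera call.
- robot.hand_in(): hands the job in, once; it reports no verdict.
Trained networks look in the newest picture that a camera, given by its name, has taken for a name from the list of things; names that differ only in an ending like _2 or _b are one class to them, and where a whole thing is asked for, a point or a joint stands for the part that bears it (a point fixed in the world has none). Each returns a list of dicts, best first, with "score" (0 to 1); they miss things now and then, are a little off and sometimes report something else, mostly with a low value. They report only what shows in the picture. A call takes as long as a camera call.
- robot.regions_of(camera, query): "pixels" (420x560 bool, what is visible of it) and "xy" ([column, row] in pixels, amid what is visible of it).
The state is a dict: "time": time; "qpos": joint angles; "qvel": joint speeds; "joint_efforts": joint torques, N m; "tool_pos": TCP position; "tool_rot": TCP orientation; "contact_force": force on the tool from outside, world axes, zero at the start; "torque": the same for the moment, N m; "opening": finger opening in m.
Only numpy, scipy, OpenCV 4.12 (cv2) and the standard library are available. Lean on these libraries where they do the work, as an engineer would, in place of code of your own. Each camera call takes 0.05 s, during which the arm holds its last target. There are 200 camera calls.

TASK

Clamp the wooden stencil frame down on its printing board: with the outside of a finger, push the steel clamp strap round on its pillar until it lies square across the bar of the frame next to the pillar, and only then push the raised cam lever down flat along the strap. Push only, gently: do not grip, pinch or lift anything, do not shift the frame, leave the spools, jars and other things where they stand, and finish clear of everything.

Things in the scene. Friction and masses are not known exactly. Their poses are not given: they have to be found in the camera images.
- print_board: fixed plywood board 340 (its x) x 440 (its y) x 18 mm; origin at the centre of its underside, z up. The clamp's pillar stands on it at x +40, y +150 mm. The stencil frame lies at its -y side.
- pivot (a point): fixed point on the clamp pillar's vertical axis, at half the strap's height (66 mm above the table); axes as print_board's. The cam lever's horizontal hinge crosses the same axis 24 mm higher, 90 mm above the table.
- strap_push (a point): place to push, mid-section of the strap, 145 mm from the pillar axis, 66 mm above the table; its -x axis points along the strap away from the pillar. The strap is a straight level steel bar 24 mm wide, 20 mm high (56 to 76 mm above the table), reaching 165 mm from the axis, 13 mm clear of the frame's top.
- strap (a joint): angle of the strap about the pillar, rad. At 0 it points along the board's -x; grows counter-clockwise seen from above; at 1.571 it points along the board's -y, square across the frame's bar. Starts between -0.35 and 0.35; stops at -0.5 and at 1.68 (a little past square). Stays where it is left; 1 to 2 N at the free end moves it. It carries the lever and foot.
- lever_knob (a point): centre of the ball (22 mm across) at the end of the cam lever, 85 mm from the lever's hinge. The lever is a steel bar 14 mm wide, 8 mm thick, in the strap's vertical plane, standing above the pillar and leaning towards the strap's free end.
- lever (a joint): angle the cam lever has been pushed down, rad; its elevation above level is 1.2 minus this. At 1.2 it lies flat along the strap towards the free end, ball centre 90 mm above the table. Starts between 0 and 0.25, stops at 1.22; fully down is 1.1 and more. Stays where it is left; about 3 N at the ball moves it. The last part of its travel presses the foot onto the frame.
- foot: rubber foot 18 mm across under the strap, 120 mm from the pillar axis; origin at the centre of its lower face, 4 mm above the frame's top when the lever is up; the lever drives it down 4.3 mm per rad.
- stencil_frame: loose rectangular wooden frame 220 (x) x 240 (y) x 25 mm lying on the board against low aluminium fences, white stencil sheet inside; origin at the centre of its underside (at x -10, y -65 mm of the board, 18 mm above the table). Top 43 mm above the table. The bar to be clamped is its +y bar, 45 mm wide.
- spool_a: a 30 mm wide, 40 mm tall thread spool standing on the board behind the pillar; origin at the centre of its underside; a bystander
- spool_b: a like spool standing on the board beside the pillar; origin at the centre of its underside; a bystander
- jar_a: a 40 mm wide, 50 mm tall paint jar standing on the board behind the clamp; origin at the centre of its underside; a bystander
- stamp: a small wooden hand stamp 26 x 30 x 46 mm standing on the board's near edge strip; origin at the centre of its underside; a bystander
- jar_b: a 44 mm wide, 65 mm tall paint jar on the table to the left; origin at the centre of its underside; a bystander
- jar_c: a like paint jar on the table to the left; origin at the centre of its underside; a bystander
- brush_glass: a 72 mm wide, 95 mm tall glass of brushes (230 mm tall with them) on the table to the left; origin at the centre of its underside; a bystander
- teacup: a 90 mm wide, 75 mm tall white mug on the table to the right; origin at the centre of its underside; a bystander

How it is judged:
On the way, in this order (a step that is already met when the one before it is completed fails the run):
1. the strap lies square across the frame's bar (within 0.15 rad), the lever still up (value of joint strap between 1.42 and 1.72 rad and value of joint lever below 0.6 rad), for 0.2 s.
2. the cam lever is down flat, the strap still across (value of joint strap between 1.42 and 1.72 rad and value of joint lever above 1.1 rad), for 0.2 s.
At the end, for the whole second after the job is handed in: the strap lies within 0.15 rad of square across the bar, the lever is within 0.1 rad of flat, the foot presses on the frame, and the frame is within 12 mm of where it was, at rest (all of step 2 and contact force between foot and stencil_frame above 1.5 N and distance of stencil_frame from where it was at the start of the episode below 0.012 m and linear speed of stencil_frame below 0.02 m/s); the robot touches nothing.
It fails at once if the lever is pushed down before the strap lies across the frame (value of joint lever above 0.6 rad and value of joint strap below 1.38 rad).
It fails at once if the stencil frame is shifted or lifted more than 12 mm (distance of stencil_frame from where it was at the start of the episode above 0.012 m).
It fails at once if the strap is pinched or forced (over 35 N from the fingers) (contact force between the fingers and strap above 35 N).
It fails at once if the cam lever is pinched or forced (over 35 N from the fingers) (contact force between the fingers and lever above 35 N).
It fails at once if a bystander is moved or lifted more than 20 mm (distance of any of spool_a, spool_b, jar_a, stamp, jar_b, jar_c, brush_glass, teacup from where it was at the start of the episode above 0.02 m).
It also fails if it takes over 54 s, if anything falls off the work surface, if the arm or the gripper's body presses on something with over 40 N, if the wrist force passes 120 N, or if a joint passes its speed limit or range.

## Working session

There is one attempt and no reset: what is moved stays moved. The work goes in short steps, Python scripts to look and compute and a tool call to move; the robot and the scene stay as the last step left them, time stands still between calls to the robot, and variables do not carry over. Pictures are saved under pics/ and viewed, about 8 in all and at most 12, crops included, and the job is handed in when it is done.

Besides the shell and the picture viewer there is one more tool, called as name(argument=value, ...) on one line, values as JSON. carry_out: Moves the arm, as the interface text tells. Its arguments: {"type":"object","properties":{"series":{"type":"array"},"squeeze":{"type":"number"}},"required":["series"]}

```bash
mkdir -p pics
python3 - <<'E'
from cell import robot
import cv2,numpy as np
s=robot.observe();print({k:np.round(v,3).tolist() for k,v in s.items()})
for c in("scene","side"):
    cv2.imwrite(f"pics/{c}0.png",robot.read_camera(c))
    k=robot.calibration(c);print(c,np.round(k["intrinsics"],1).tolist(),np.round(k["cam_to_world"],3).tolist(),k.keys())
    for q in("print_board","strap","lever","lever_knob","stencil_frame","spool_a","jar_a","stamp","brush_glass","teacup"):
        print(q,[(round(r["score"],2),np.round(r["xy"]).tolist(),int(r["pixels"].sum())) for r in robot.regions_of(c,q)][:4])
E
```

```text
{'time': 0.0, 'qpos': [-1.351, 0.343, 1.525, 0.0, 1.275, -0.146], 'qvel': [0.002, -0.002, -0.001, 0.001, -0.001, -0.001], 'joint_efforts': [-0.002, -43.125, -24.422, 0.072, 0.056, -0.0], 'tool_pos': [0.188, -0.49, 0.194], 'tool_rot': [-3.14, -0.0, 0.366], 'contact_force': [0.156, 0.662, 0.124], 'torque': [-0.063, 0.018, 0.034], 'opening': 0.092}
scene [[458.0, 0.0, 281.3], [0.0, 458.0, 214.3], [0.0, 0.0, 1.0]] [[-0.85, -0.32, 0.418, 1.125], [0.526, -0.49, 0.695, 0.908], [-0.018, 0.811, 0.585, 0.913], [0.0, 0.0, 0.0, 1.0]] dict_keys(['intrinsics', 'cam_to_world'])
print_board [(0.74, [286.0, 242.0], 5837)]
strap [(0.84, [301.0, 231.0], 785)]
lever [(0.63, [301.0, 221.0], 181)]
lever_knob [(0.55, [301.0, 218.0], 202), (0.38, [425.0, 349.0], 267)]
stencil_frame [(0.69, [253.0, 217.0], 3209)]
spool_a [(0.73, [295.0, 266.0], 155), (0.69, [273.0, 270.0], 201)]
jar_a [(0.84, [258.0, 255.0], 256), (0.76, [425.0, 348.0], 265), (0.69, [407.0, 327.0], 460)]
stamp [(0.49, [290.0, 194.0], 86), (0.38, [277.0, 268.0], 151)]
brush_glass [(0.85, [365.0, 334.0], 1619)]
teacup [(0.8, [218.0, 165.0], 643)]
side [[478.9, 0.0, 283.4], [0.0, 478.9, 215.9], [0.0, 0.0, 1.0]] [[-0.996, 0.046, -0.076, 0.468], [-0.087, -0.682, 0.726, 1.183], [-0.018, 0.73, 0.683, 1.238], [0.0, 0.0, 0.0, 1.0]] dict_keys(['intrinsics', 'cam_to_world'])
print_board [(0.88, [302.0, 233.0], 4580), (0.63, [305.0, 236.0], 498)]
strap [(0.62, [305.0, 232.0], 675)]
lever [(0.66, [300.0, 224.0], 113), (0.34, [293.0, 366.0], 326)]
lever_knob [(0.68, [301.0, 222.0], 109)]
stencil_frame [(0.81, [296.0, 200.0], 2509)]
spool_a [(0.65, [280.0, 255.0], 100)]
jar_a [(0.78, [310.0, 341.0], 313), (0.68, [265.0, 237.0], 117), (0.65, [294.0, 368.0], 341), (0.34, [290.0, 203.0], 2497)]
stamp []
brush_glass [(0.86, [261.0, 332.0], 1144)]
teacup [(0.68, [304.0, 147.0], 577)]
```

Run:
```python
import cv2
a=cv2.imread("pics/scene0.png")[130:380,190:450];b=cv2.imread("pics/side0.png")[120:390,200:400]
cv2.imwrite("pics/s1.png",cv2.resize(a,(780,750))[:600] if 0 else cv2.resize(a,(624,600),interpolation=3))
cv2.imwrite("pics/s2.png",cv2.resize(b[:200],(600,600),interpolation=3))
```

```text
(no output)
```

View pics/s1.png

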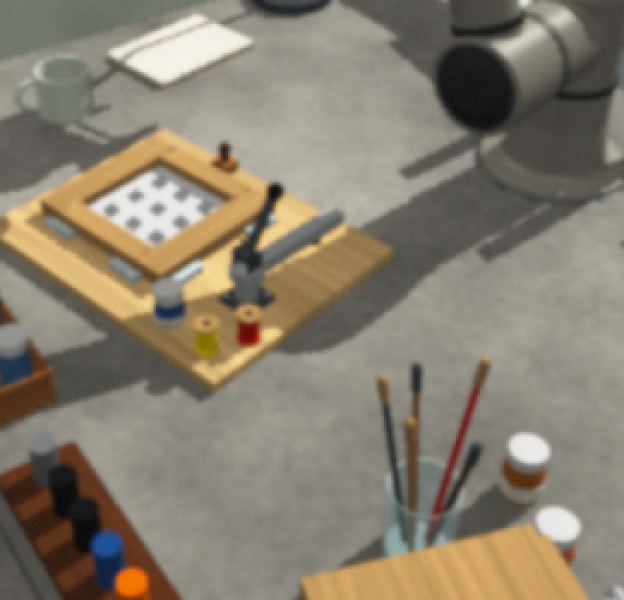

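View pics/s2.png

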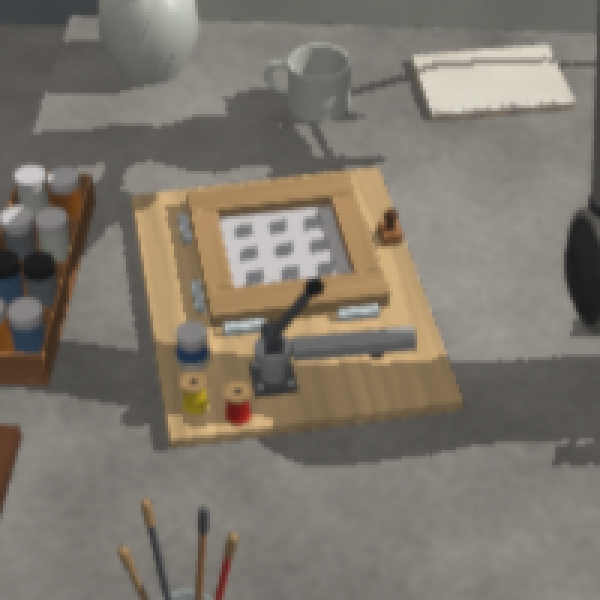

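The pictures show the strap pointing toward the robot from the pillar. In the side crop the strap's end is at about (415,340), the knob at (315,287), and the board corners at (462,402), (170,440), (133,197) and (382,168). In the scene crop the strap's end is at (340,215) and the knob at (275,190). The spools and the jar stand on the far (+x) and +y sides of the pillar. Next I fit the poses.

```bash
cat > h.py <<'E'
from cell import robot
import numpy as np
from scipy.optimize import least_squares
def proj(c,P):
    k=robot.calibration(c);T=np.linalg.inv(k["cam_to_world"]);P=np.atleast_2d(P)
    p=P@T[:3,:3].T+T[:3,3];p=p*[1,-1,-1];q=p@k["intrinsics"].T;return q[:,:2]/q[:,2:]
def onz(c,uv,z):
    k=robot.calibration(c);M=np.array(k["cam_to_world"]);d=np.linalg.inv(k["intrinsics"])@[uv[0],uv[1],1]
    d=M[:3,:3]@(d*[1,-1,-1]);return M[:3,3]+d*(z-M[2,3])/d[2]
def model(p):
    x,y,a,s,l=p;R=lambda a:np.array([[np.cos(a),-np.sin(a)],[np.sin(a),np.cos(a)]])
    B=lambda u,v,z:np.r_[np.array([x,y])+R(a)@[u,v],z]
    piv=B(.04,.15,.066);d=np.r_[-R(a+s)[:,0],0];el=1.2-l
    return dict(c1=B(-.17,.22,.018),c2=B(.17,.22,.018),c3=B(.17,-.22,.018),c4=B(-.17,-.22,.018),
      tip=piv+.165*d,knob=piv+[0,0,.024]+.085*(np.cos(el)*d+[0,0,np.sin(el)]),piv=piv,push=piv+.145*d)
E
python3 - <<'E'
from h import *
S=lambda u,v:(200+u/3-.3,120+v/3-.3)
C=lambda u,v:(190+u/2.4-.3,130+v/2.4-.3)
ob=[("side","c1",S(462,402)),("side","c2",S(172,440)),("side","c3",S(133,197)),("side","c4",S(382,168)),
("side","tip",S(416,340)),("side","knob",S(315,287)),("scene","c1",C(394,248)),("scene","c2",C(215,382)),("scene","c3",C(0,228)),("scene","tip",C(341,217)),("scene","knob",C(275,190))]
f=lambda p:np.concatenate([proj(c,model(p)[n])[0]-uv for c,n,uv in ob])
r=least_squares(f,[.55,-.1,0,0,.1],loss="soft_l1");print(r.x);print(np.round(f(r.x).reshape(-1,2),1).tolist())
for k,v in model(r.x).items():print(k,v.round(3))
for c,uv,z,n in[("side",S(193,395),.02,"spY"),("side",S(238,403),.02+.018,"spR"),("side",S(192,345),.043,"jar"),("scene",C(206,337),.038,"spY"),("scene",C(249,327),.038,"spR"),("scene",C(169,302),.043,"jar")]:print(n,onz(c,uv,z).round(3))
k=robot.calibration("wrist");print({a:np.round(b,3).tolist() for a,b in k.items()})
E
```

```text
[ 0.56026667 -0.11574348  0.23979492 -0.05662974  0.18779695]
[[1.0, -0.0], [-0.9, -0.0], [-0.1, -1.0], [-0.3, -0.5], [0.1, -0.0], [-0.5, -0.0], [1.5, 0.1], [0.2, 0.5], [-5.7, -1.7], [0.2, -0.9], [0.6, 0.4]]
c1 [0.343 0.058 0.018]
c2 [0.673 0.138 0.018]
c3 [ 0.778 -0.289  0.018]
c4 [ 0.447 -0.37   0.018]
tip [0.401 0.009 0.066]
knob [0.519 0.031 0.162]
piv [0.563 0.039 0.066]
push [0.421 0.013 0.066]
spY [0.654 0.07  0.02 ]
spR [0.599 0.096 0.038]
jar [0.661 0.013 0.043]
spY [0.653 0.086 0.038]
spR [0.602 0.099 0.038]
jar [0.661 0.014 0.043]
{'intrinsics': [[319.075, 0.0, 273.701], [0.0, 319.075, 207.133], [0.0, 0.0, 1.0]], 'tool_from_camera': [[0.0, 0.954, 0.301, 0.082], [1.0, -0.0, 0.001, -0.001], [0.001, 0.301, -0.954, -0.191], [0.0, 0.0, 0.0, 1.0]]}
```

```bash
cat >> h.py <<'E'
from scipy.spatial.transform import Rotation as Ro
def units(w,yaw=None):
    s=robot.observe();r=np.array(s["tool_rot"]);
    if yaw is not None: r=np.array([np.pi,0,yaw])
    d=np.array(w)-s["tool_pos"];return (Ro.from_euler("xyz",r).as_matrix().T@d/.06).round(2)
E
python3 - <<'E'
from h import *
print("brush",onz("scene",(190+425/2.4,130+500/2.4),.05),onz("side",(261,332),.1), "stamp",onz("side",(330,198),.03),"cup",onz("side",(304,147),.04))
print(units([.36,-.25,.19],.183)); print(units([.411,.068,.13],.183)-units([.36,-.25,.19],.183))
E
```

```text
brush [0.60071277 0.41225037 0.05      ] [0.61515677 0.44479932 0.1       ] stamp [ 0.43214382 -0.21418349  0.03      ] cup [ 0.5496675  -0.53153391  0.04      ]
[ 3.55 -3.42  0.07]
[ 1.8  -5.05  1.  ]
```

carry_out(series=[{"jaw":0,"travel":[0,0,0],"twist":0.9},{"jaw":0,"travel":[0,0,0],"twist":0.85}])

```text
time: 1.35
tool_pos: [0.1878, -0.4903, 0.1942]
tool_rot: [3.141, -0.0, 0.18]
contact_force: [0.5, 0.1, 0.8]
opening: 0.0767
```

carry_out(series=[{"jaw":0,"travel":[0.59,-0.57,0],"twist":0},{"jaw":0,"travel":[0.59,-0.57,0],"twist":0},{"jaw":0,"travel":[0.59,-0.57,0],"twist":0},{"jaw":0,"travel":[0.59,-0.57,0],"twist":0},{"jaw":0,"travel":[0.59,-0.57,0],"twist":0},{"jaw":0,"travel":[0.59,-0.57,0],"twist":0}])

```text
time: 2.1
tool_pos: [0.3602, -0.2487, 0.1944]
tool_rot: [3.141, -0.0, 0.182]
contact_force: [0.2, -0.3, 0.0]
opening: 0.0166
```

carry_out(series=[{"jaw":0,"travel":[0.3,-0.84,0],"twist":0},{"jaw":0,"travel":[0.3,-0.84,0],"twist":0},{"jaw":0,"travel":[0.3,-0.84,0],"twist":0},{"jaw":0,"travel":[0.3,-0.84,0],"twist":0},{"jaw":0,"travel":[0.3,-0.84,0],"twist":0},{"jaw":0,"travel":[0.3,-0.84,0],"twist":0},{"jaw":0,"travel":[0,0,0],"twist":0}])

```text
time: 2.98
tool_pos: [0.4107, 0.0701, 0.1943]
tool_rot: [-3.141, -0.0, 0.188]
contact_force: [0.5, -0.3, -0.2]
opening: 0.0003
```

Run:
```python
from h import *
import cv2
s=robot.observe();print(s["tool_pos"],s["tool_rot"],s["qpos"])
cv2.imwrite("pics/w1.png",robot.read_camera("wrist"))
k=robot.calibration("wrist")
R=Ro.from_euler("xyz",s["tool_rot"]).as_matrix();M=np.eye(4);M[:3,:3]=R;M[:3,3]=s["tool_pos"];M=M@k["tool_from_camera"];Ti=np.linalg.inv(M)
for n,v in model([ 0.56026667,-0.11574348,0.23979492,-0.05662974,0.18779695]).items():
    p=(Ti@np.r_[v,1])[:3]*[1,-1,-1];q=k["intrinsics"]@p;print(n,(q[:2]/q[2]).round())
print(units([.411,.068,.062]))
```

```text
[0.41074547 0.07011321 0.19425787] [-3.14114734e+00 -4.15897609e-04  1.88359825e-01] [-1.57718491e-02  1.41936657e-01  1.79455829e+00  5.57295119e-04
  1.20478077e+00  1.36646519e+00]
c1 [274. 234.]
c2 [ 256. -109.]
c3 [ 746. -141.]
c4 [636. 217.]
tip [330. 209.]
knob [365.  78.]
piv [341.  33.]
push [331. 190.]
[0.01 0.01 2.2 ]
```

View pics/w1.png

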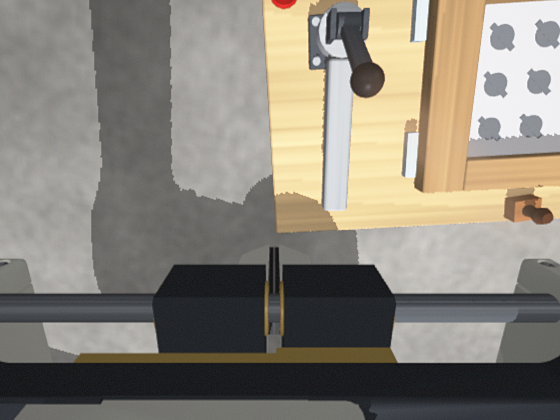

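The wrist view shows the strap from (340,60) to (334,209) and the knob at (367,80). The model predicted the tip at (330,209) and the knob at (365,78), so they agree to within a few mm. I'll go down beside the strap's free end.

carry_out(series=[{"jaw":0,"travel":[0,0,0.8],"twist":0},{"jaw":0,"travel":[0,0,0.8],"twist":0},{"jaw":0,"travel":[0,0,0.67],"twist":0},{"jaw":0,"travel":[0,0.15,0],"twist":0},{"jaw":0,"travel":[0,0.15,0],"twist":0},{"jaw":0,"travel":[0,0,0],"twist":0}])

```text
time: 3.78
tool_pos: [0.4156, 0.0481, 0.0596]
tool_rot: [3.14, -0.003, 0.181]
contact_force: [-0.9, -0.8, 0.9]
opening: 0.0006
```

carry_out(series=[{"jaw":0,"travel":[-0.027,0.205,0],"twist":-0.5},{"jaw":0,"travel":[-0.027,0.125,0],"twist":-0.5},{"jaw":0,"travel":[-0.027,0.125,0],"twist":-0.5},{"jaw":0,"travel":[-0.027,0.125,0],"twist":-0.5},{"jaw":0,"travel":[-0.027,0.125,0],"twist":-0.5},{"jaw":0,"travel":[-0.027,0.125,0],"twist":-0.5},{"jaw":0,"travel":[-0.027,0.125,0],"twist":-0.5},{"jaw":0,"travel":[-0.027,0.125,0],"twist":-0.5}])

```text
time: 4.78
tool_pos: [0.4251, -0.0161, 0.0594]
tool_rot: [3.14, -0.002, 0.603]
contact_force: [0.6, 0.1, 0.2]
opening: 0.0005
```

```bash
cat >> h.py <<'E'
P0=[0.56026667,-0.11574348,0.23979492]
def rel():
    s=robot.observe();r=Ro.from_euler("xyz",s["tool_rot"]).as_matrix()
    print("z",s["tool_pos"][2].round(4),"pivot in tool mm",(r.T@(np.array([.563,.039,.066])-s["tool_pos"])*1e3).round(1),"yaw-board",round(s["tool_rot"][2]-P0[2],3),"F",np.round(s["contact_force"],1))
E
python3 - <<'E'
from h import *
import cv2
rel();cv2.imwrite("pics/w2.png",robot.read_camera("wrist"))
E
```

```text
z 0.0594 pivot in tool mm [144.9  32.8  -6.3] yaw-board 0.363 F [0.6 0.1 0.2]
```

View pics/w2.png

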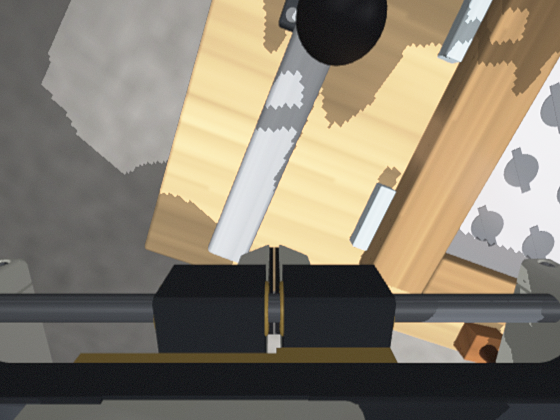

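```bash
cat >> h.py <<'E'
def wproj(s,V):
    k=robot.calibration("wrist");M=np.eye(4);M[:3,:3]=Ro.from_euler("xyz",s["tool_rot"]).as_matrix();M[:3,3]=s["tool_pos"];Ti=np.linalg.inv(M@k["tool_from_camera"])
    p=(Ti@np.r_[V,1])[:3]*[1,-1,-1];q=k["intrinsics"]@p;return (q[:2]/q[2]).round()
E
python3 - <<'E'
from h import *
import cv2
s=robot.observe()
for a in(-.057,.1,.25,.363): m=model(P0+[a,.19]);print(a,{n:wproj(s,m[n]).tolist() for n in("tip","push","piv","knob","c1")})
a=robot.read_camera("side")[170:290,230:390];b=robot.read_camera("scene")[160:290,220:400]
cv2.imwrite("pics/d.png",np.vstack([cv2.resize(a,(540,405),interpolation=3)[:300],cv2.resize(b,(540,390),interpolation=3)[:300]]))
E
```

```text
-0.057 {'tip': [219.0, 251.0], 'push': [231.0, 224.0], 'piv': [341.0, -28.0], 'knob': [335.0, 11.0], 'c1': [139.0, 249.0]}
0.1 {'tip': [258.0, 263.0], 'push': [266.0, 236.0], 'piv': [341.0, -28.0], 'knob': [361.0, 22.0], 'c1': [139.0, 249.0]}
0.25 {'tip': [296.0, 270.0], 'push': [300.0, 242.0], 'piv': [341.0, -28.0], 'knob': [388.0, 28.0], 'c1': [139.0, 249.0]}
0.363 {'tip': [325.0, 271.0], 'push': [326.0, 243.0], 'piv': [341.0, -28.0], 'knob': [408.0, 29.0], 'c1': [139.0, 249.0]}
```

View pics/d.png

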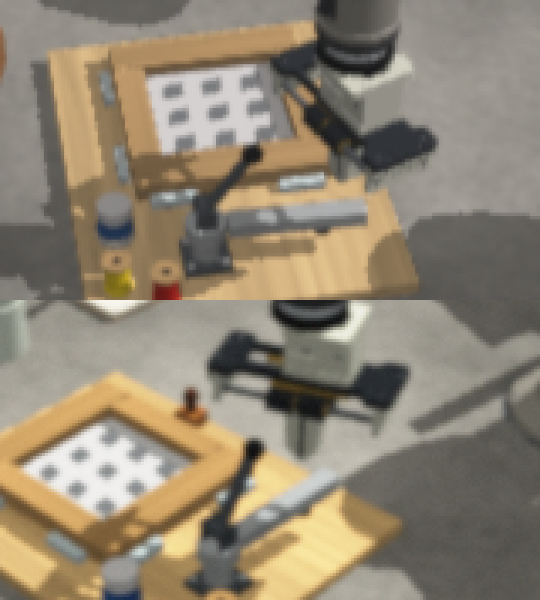

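Run:
```python
from h import *
import cv2
s=robot.observe();print(s["tool_pos"],s["opening"],s["contact_force"])
for c in("side","scene"):print(c,proj(c,s["tool_pos"]),proj(c,np.array(s["tool_pos"])+[0,0,.03]))
print(onz("scene",(321,211.7),.06),onz("side",(332,222),.06))
m=model(P0+[-.057,.19])
print({c:proj(c,[m["tip"]]).tolist() for c in("side","scene")})
a=robot.read_camera("side")[190:250,290:370];b=robot.read_camera("scene")[170:230,290:370]
cv2.imwrite("pics/d2.png",np.hstack([cv2.resize(x,(400,300),interpolation=0) for x in(a,b)]))
```

```text
[ 0.42488846 -0.01595046  0.0589983 ] 0.0007428084969028621 [ 0.19083187  0.85150855 -0.60586776]
side [[331.57665897 228.97085166]] [[332.01729991 222.78388984]]
scene [[320.91701878 219.44331569]] [[321.23693244 211.64105332]]
[ 0.40106538 -0.0486205   0.06      ] [ 0.42391011 -0.05020416  0.06      ]
{'side': [[338.47648977457465, 233.03826516201906]], 'scene': [[331.9876149353925, 219.23041265805836]]}
```

View pics/d2.png

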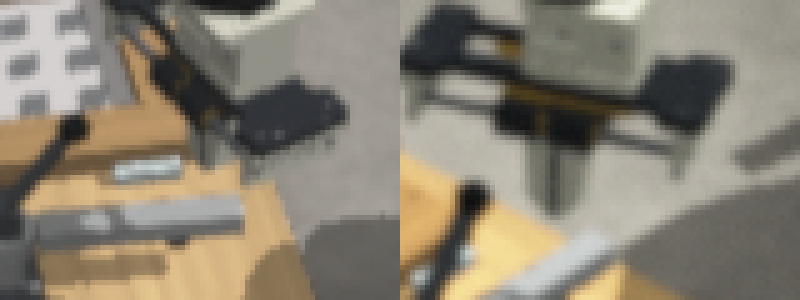

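The views show that the strap hasn't moved and the closed fingertip passed over it. Both cameras put the visible finger end about 25 mm above the TCP. I'll lift, go back, and work lower after checking the true tip height.

carry_out(series=[{"jaw":0,"travel":[0,0,-0.35],"twist":0},{"jaw":0,"travel":[0.07,-0.25,0],"twist":1},{"jaw":0,"travel":[0.07,-0.25,0],"twist":1},{"jaw":0,"travel":[0.07,-0.25,0],"twist":1},{"jaw":0,"travel":[0.07,-0.25,0],"twist":1},{"jaw":0,"travel":[0,-0.4,0],"twist":0},{"jaw":0,"travel":[0,0,0.35],"twist":0},{"jaw":0,"travel":[0,0,0.25],"twist":0}])

```text
time: 6.02
tool_pos: [0.4091, 0.0696, 0.0428]
tool_rot: [3.141, -0.0, 0.183]
contact_force: [0.5, 0.9, -0.1]
opening: 0.0005
```

Run:
```python
from h import *
import cv2
rel();s=robot.observe();print(s["tool_pos"])
ims=[]
for c in("side","scene"):
    im=robot.read_camera(c);p=[proj(c,np.array(s["tool_pos"])+[0,0,h])[0] for h in(0,.02,.04)];x,y=np.round(p[0]).astype(int)
    a=cv2.resize(im[y-40:y+20,x-40:x+40],(400,300),interpolation=0)
    for q in p: u=((q-[x-40,y-40]+.5)*5).astype(int);cv2.line(a,(u[0]+40,u[1]),(u[0]+70,u[1]),(0,0,255),1)
    ims.append(a)
cv2.imwrite("pics/d3.png",np.hstack(ims))
```

```text
z 0.0428 pivot in tool mm [145.8  58.1 -23.2] yaw-board -0.057 F [ 0.5  0.9 -0.1]
[0.4090636  0.06959182 0.04276559]
```

View pics/d3.png

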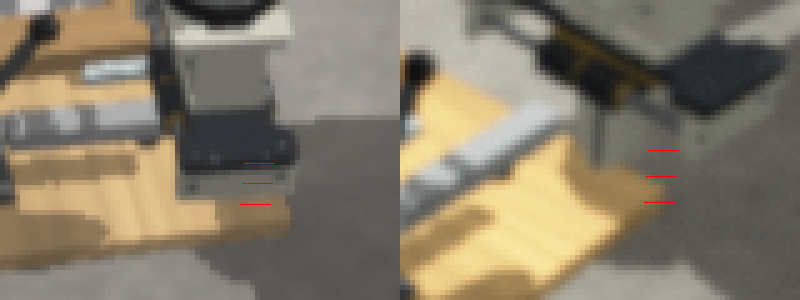

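carry_out(series=[{"jaw":0,"travel":[0,0,0.13],"twist":0},{"jaw":0,"travel":[0,0.15,0],"twist":0},{"jaw":0,"travel":[0,0.15,0],"twist":0},{"jaw":0,"travel":[-0.027,0.2,0],"twist":-0.5},{"jaw":0,"travel":[-0.027,0.125,0],"twist":-0.5},{"jaw":0,"travel":[-0.027,0.125,0],"twist":-0.5},{"jaw":0,"travel":[-0.027,0.125,0],"twist":-0.5}])

```text
time: 7.0
tool_pos: [0.4152, 0.0154, 0.0356]
tool_rot: [3.141, -0.001, 0.393]
contact_force: [-0.0, 2.2, -0.1]
opening: 0.0006
```

```bash
cat >> h.py <<'E'
import cv2
def strap_ang():
    for c in("side","scene"):
        robot.read_camera(c)
        for q in("strap","lever_knob"):
            for r in robot.regions_of(c,q)[:1]:
                if r["score"]<.3: continue
                if q=="strap":
                    v,u=np.nonzero(r["pixels"]);P=np.array([onz(c,(a,b),.076) for a,b in zip(u,v)])[:,:2]-[.563,.039]
                    n=np.hypot(*P.T);P=P[(n>.05)&(n<.18)];d=np.arctan2(*np.median(P/np.hypot(*P.T)[:,None],0)[::-1])
                    print(c,"strap ang",round((d-np.pi-P0[2]+np.pi)%(2*np.pi)-np.pi,3),round(r["score"],2),"maxr",np.hypot(*P.T).max().round(3))
                else: print(c,"knob px",r["xy"],round(r["score"],2))
E
python3 - <<'E'
from h import *
rel();strap_ang()
E
```

```text
z 0.0356 pivot in tool mm [145.6  34.8 -30.3] yaw-board 0.153 F [-0.   2.2 -0.1]
side strap ang 0.064 0.58 maxr 0.137
side knob px [298.4, 224.3] 0.52
scene strap ang 0.133 0.92 maxr 0.175
scene knob px [295.4, 265.6] 0.74
```

carry_out(series=[{"jaw":0,"travel":[-0.027,0.125,0],"twist":-0.5},{"jaw":0,"travel":[-0.027,0.125,0],"twist":-0.5},{"jaw":0,"travel":[-0.027,0.125,0],"twist":-0.5},{"jaw":0,"travel":[-0.027,0.125,0],"twist":-0.5},{"jaw":0,"travel":[-0.027,0.125,0],"twist":-0.5},{"jaw":0,"travel":[-0.027,0.125,0],"twist":-0.5},{"jaw":0,"travel":[-0.027,0.125,0],"twist":-0.5},{"jaw":0,"travel":[-0.027,0.125,0],"twist":-0.5}])

```text
time: 8.3
tool_pos: [0.4359, -0.0406, 0.0351]
tool_rot: [-3.14, 0.001, 0.812]
contact_force: [-2.2, -0.5, 1.3]
opening: 0.0006
```

Run:
```python
from h import *
rel();strap_ang();s=robot.observe()
ims=[]
for c in("side","scene"):
    im=robot.read_camera(c);x,y=np.round(proj(c,s["tool_pos"])[0]).astype(int)
    ims.append(cv2.resize(im[y-50:y+40,x-50:x+40],(400,400),interpolation=0))
cv2.imwrite("pics/d4.png",np.hstack(ims))
```

```text
z 0.0351 pivot in tool mm [145.2  37.5 -31. ] yaw-board 0.573 F [-2.2 -0.5  1.3]
side strap ang 0.537 0.97 maxr 0.148
side knob px [300.7, 217.9] 0.45
scene strap ang 0.589 0.89 maxr 0.178
scene knob px [296.1, 221.6] 0.6
```

View pics/d4.png

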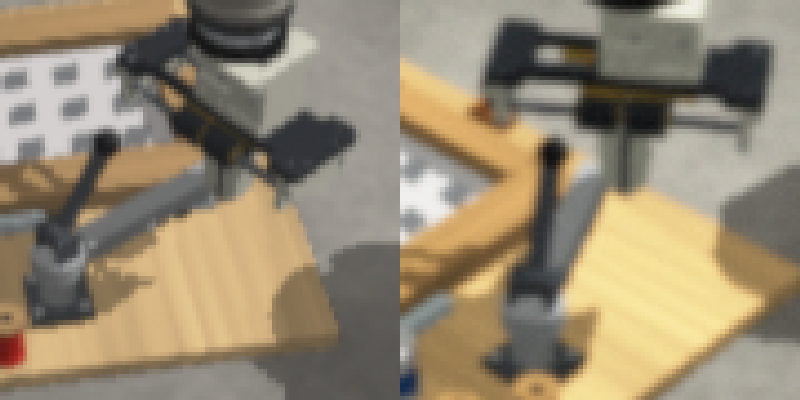

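Contact is good: the strap is at about 0.57 rad and follows the finger at about 2 N. Before sweeping over the frame I'll check how low the gripper's side struts hang.

Run:
```python
from h import *
s=robot.observe();t=np.array(s["tool_pos"]);y=Ro.from_euler("xyz",s["tool_rot"]).as_matrix()[:,1]
p=proj("scene",t)[0];q=proj("side",t)[0]
print("seen scene",p.round()+[-50+342/4.44,-50+152/4.44],"side",q.round()+[-50+280/4.44,-50+207/4.44])
for h in(.03,.06,.09):
    for k in(-.095,-.085):print(h,k,proj("scene",t+k*y+[0,0,h]).round(1),proj("side",t+k*y+[0,0,h]).round(1))
```

```text
seen scene [340.02702703 207.23423423] side [341.06306306 225.62162162]
0.03 -0.095 [[343.7 218.4]] [[348.4 236.9]]
0.03 -0.085 [[340.5 218. ]] [[346.2 235.4]]
0.06 -0.095 [[344.3 210.5]] [[349.  230.7]]
0.06 -0.085 [[341.  210.2]] [[346.9 229.1]]
0.09 -0.095 [[344.9 202.5]] [[349.7 224.3]]
0.09 -0.085 [[341.6 202.1]] [[347.5 222.7]]
```

The struts hang at about 0.105 m, well clear. I'll continue the arc.

carry_out(series=[{"jaw":0,"travel":[-0.027,0.125,0],"twist":-0.5},{"jaw":0,"travel":[-0.027,0.125,0],"twist":-0.5},{"jaw":0,"travel":[-0.027,0.125,0],"twist":-0.5},{"jaw":0,"travel":[-0.027,0.125,0],"twist":-0.5},{"jaw":0,"travel":[-0.027,0.125,0],"twist":-0.5},{"jaw":0,"travel":[-0.027,0.125,0],"twist":-0.5},{"jaw":0,"travel":[-0.027,0.125,0],"twist":-0.5},{"jaw":0,"travel":[-0.027,0.125,0],"twist":-0.5}])

```text
time: 9.7
tool_pos: [0.479, -0.084, 0.0351]
tool_rot: [-3.141, 0.0, 1.231]
contact_force: [-1.3, -0.8, 2.0]
opening: 0.0005
```

Run:
```python
from h import *
rel();strap_ang()
```

```text
z 0.0351 pivot in tool mm [143.9  38.2 -30.9] yaw-board 0.991 F [-1.3 -0.8  2. ]
side strap ang 0.965 0.74 maxr 0.158
side knob px [295.7, 220.3] 0.52
scene strap ang 0.886 0.72 maxr 0.178
scene knob px [290.8, 220.1] 0.77
```

carry_out(series=[{"jaw":0,"travel":[-0.027,0.13,0],"twist":-0.5},{"jaw":0,"travel":[-0.027,0.13,0],"twist":-0.5},{"jaw":0,"travel":[-0.027,0.13,0],"twist":-0.5},{"jaw":0,"travel":[-0.027,0.13,0],"twist":-0.5},{"jaw":0,"travel":[-0.027,0.13,0],"twist":-0.5},{"jaw":0,"travel":[-0.027,0.13,0],"twist":-0.5},{"jaw":0,"travel":[-0.027,0.13,0],"twist":-0.5},{"jaw":0,"travel":[-0.027,0.13,0],"twist":-0.5}])

```text
time: 11.0
tool_pos: [0.5383, -0.1065, 0.0352]
tool_rot: [-3.141, 0.0, 1.65]
contact_force: [-0.9, -0.3, 0.4]
opening: 0.0005
```

Run:
```python
from h import *
rel();strap_ang()
```

```text
z 0.0352 pivot in tool mm [143.1  36.1 -30.8] yaw-board 1.41 F [-0.9 -0.3  0.4]
side strap ang 1.344 0.9 maxr 0.163
side knob px [287.6, 209.9] 0.61
scene strap ang 1.313 0.65 maxr 0.18
scene knob px [285.7, 221.2] 0.73
```

carry_out(series=[{"jaw":0,"travel":[-0.027,0.13,0],"twist":-0.5},{"jaw":0,"travel":[-0.027,0.13,0],"twist":-0.5},{"jaw":0,"travel":[-0.027,0.13,0],"twist":-0.5},{"jaw":0,"travel":[-0.01,0.06,0],"twist":-0.25},{"jaw":0,"travel":[0,0,0],"twist":0},{"jaw":0,"travel":[0,0,0],"twist":0}])

```text
time: 12.05
tool_pos: [0.5658, -0.1078, 0.0352]
tool_rot: [3.142, -0.0, 1.831]
contact_force: [-0.0, 0.8, -0.0]
opening: 0.0006
```

Run:
```python
from h import *
rel();strap_ang()
```

```text
z 0.0352 pivot in tool mm [142.6  35.1 -30.8] yaw-board 1.591 F [-0.   0.8 -0. ]
side strap ang 1.516 0.88 maxr 0.165
side knob px [294.5, 231.0] 0.74
scene strap ang 1.527 0.93 maxr 0.176
scene knob px [217.9, 166.6] 0.64
```

carry_out(series=[{"jaw":0,"travel":[0,-0.2,0],"twist":0},{"jaw":0,"travel":[0,-0.3,0],"twist":0},{"jaw":0,"travel":[0,0,-0.8],"twist":0},{"jaw":0,"travel":[0,0,-0.8],"twist":0},{"jaw":0,"travel":[0,0,-0.8],"twist":0},{"jaw":0,"travel":[-0.3,0.3,0],"twist":0},{"jaw":0,"travel":[0,0,0],"twist":0}])

```text
time: 13.22
tool_pos: [0.5591, -0.1292, 0.1793]
tool_rot: [3.141, 0.001, 1.831]
contact_force: [-1.1, -0.1, -0.3]
opening: 0.0006
```

Run:
```python
from h import *
rel();strap_ang();s=robot.observe();im=robot.read_camera("wrist")
for a in(1.45,1.5,1.55,1.6):
    m=model(P0+[a,.19]);print(a,{n:wproj(s,m[n]).tolist() for n in("tip","piv","knob")})
print("L.3",wproj(s,model(P0+[1.55,.3])["knob"]))
cv2.imwrite("pics/w3.png",im)
```

```text
z 0.1793 pivot in tool mm [161.6  47.  113.2] yaw-board 1.591 F [-1.1 -0.1 -0.3]
side strap ang 1.52 0.56 maxr 0.16
side knob px [292.1, 221.5] 0.53
scene strap ang 1.529 0.63 maxr 0.176
scene knob px [284.8, 219.3] 0.51
1.45 {'tip': [299.0, 198.0], 'piv': [332.0, 9.0], 'knob': [345.0, 48.0]}
1.5 {'tip': [307.0, 199.0], 'piv': [332.0, 9.0], 'knob': [349.0, 49.0]}
1.55 {'tip': [316.0, 199.0], 'piv': [332.0, 9.0], 'knob': [352.0, 49.0]}
1.6 {'tip': [324.0, 199.0], 'piv': [332.0, 9.0], 'knob': [356.0, 49.0]}
L.3 [349.  64.]
```

View pics/w3.png

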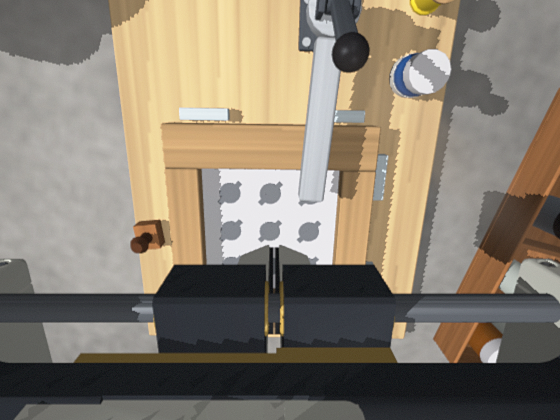

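The wrist view shows the strap across the bar with its tip at (312,199), which gives about 1.525 rad, and the knob at (350,50), so the lever is still at about 0.19. Next I go over the pillar to the pillar side of the lever.

carry_out(series=[{"jaw":0,"travel":[0,0,0],"twist":0.63},{"jaw":0,"travel":[0.91,0.2,0],"twist":0},{"jaw":0,"travel":[0.91,0.2,0],"twist":0},{"jaw":0,"travel":[0.91,0.2,0],"twist":0},{"jaw":0,"travel":[0,0,0],"twist":0},{"jaw":0,"travel":[0,0,0.44],"twist":0},{"jaw":0,"travel":[0,0,0.44],"twist":0},{"jaw":0,"travel":[0,0,0],"twist":0}])

```text
time: 14.58
tool_pos: [0.5611, 0.0384, 0.1246]
tool_rot: [-3.137, -0.001, 1.765]
contact_force: [-0.5, 0.0, 0.6]
opening: 0.0003
```

Run:
```python
from h import *
rel();strap_ang();s=robot.observe()
m=model(P0+[1.525,.19]);ims=[]
for c in("side","scene"):
    im=robot.read_camera(c);x,y=np.round(proj(c,s["tool_pos"])[0]).astype(int)
    a=cv2.resize(im[y-30:y+40,x-40:x+30],(400,400),interpolation=0)
    for h in(0,.024):
        u=((proj(c,s["tool_pos"]+np.array([0,0,h]))[0]-[x-40,y-30]+.5)*5.71).astype(int);cv2.line(a,(u[0]-30,u[1]),(u[0]-10,u[1]),(0,0,255),1)
    ims.append(a)
cv2.imwrite("pics/d5.png",np.hstack(ims))
```

```text
z 0.1246 pivot in tool mm [ 0.2  2.3 58.6] yaw-board 1.525 F [-0.5  0.   0.6]
side strap ang 1.586 0.47 maxr 0.106
side knob px [290.7, 230.6] 0.45
scene strap ang 1.543 0.69 maxr 0.164
scene knob px [288.1, 223.4] 0.49
```

View pics/d5.png

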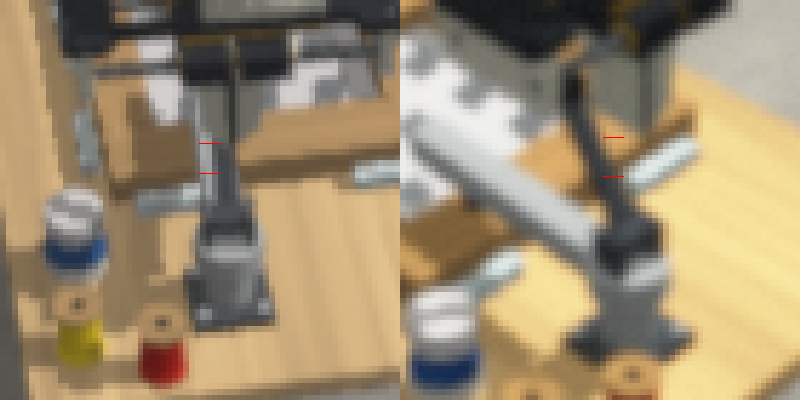

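carry_out(series=[{"jaw":0,"travel":[-0.25,0.03,0.04],"twist":0},{"jaw":0,"travel":[-0.1,0,0.03],"twist":0},{"jaw":0,"travel":[-0.1,0,0.05],"twist":0},{"jaw":0,"travel":[-0.09,0,0.06],"twist":0},{"jaw":0,"travel":[-0.08,0,0.07],"twist":0},{"jaw":0,"travel":[-0.08,0,0.08],"twist":0}])

```text
time: 15.72
tool_pos: [0.5726, -0.002, 0.1065]
tool_rot: [3.141, 0.0, 1.766]
contact_force: [-0.8, -0.4, 4.1]
opening: 0.0002
```

Run:
```python
from h import *
rel();strap_ang()
for L in(.19,.5,.7):
    m=model(P0+[1.525,L]);print(L,[proj(c,m["knob"])[0].round(1).tolist() for c in("side","scene")])
```

```text
z 0.1065 pivot in tool mm [42.1 -1.5 40.5] yaw-board 1.526 F [-0.8 -0.4  4.1]
side strap ang 1.546 0.49 maxr 0.106
side knob px [289.6, 228.8] 0.47
scene strap ang 1.571 0.8 maxr 0.167
scene knob px [285.5, 226.7] 0.6
0.19 [[289.0, 207.3], [282.3, 209.1]]
0.5 [[288.4, 207.2], [277.7, 211.1]]
0.7 [[288.1, 208.4], [275.6, 213.7]]
```

carry_out(series=[{"jaw":0,"travel":[-0.05,0,0.1],"twist":0},{"jaw":0,"travel":[-0.05,0,0.1],"twist":0},{"jaw":0,"travel":[-0.04,0,0.1],"twist":0},{"jaw":0,"travel":[-0.04,0,0.1],"twist":0}])

```text
time: 16.52
tool_pos: [0.5748, -0.0127, 0.0823]
tool_rot: [3.141, 0.001, 1.766]
contact_force: [-0.2, -0.9, 4.5]
opening: 0.0005
```

carry_out(series=[{"jaw":0,"travel":[-0.02,0,0.08],"twist":0},{"jaw":0,"travel":[-0.01,0,0.05],"twist":0}])

```text
time: 16.77
tool_pos: [0.575, -0.0143, 0.0745]
tool_rot: [-3.141, 0.0, 1.766]
contact_force: [0.1, -2.5, 3.4]
opening: 0.0005
```

carry_out(series=[{"jaw":0,"travel":[0,0,0.04],"twist":0},{"jaw":0,"travel":[0,0,0.03],"twist":0}])

```text
time: 17.02
tool_pos: [0.5751, -0.0142, 0.0707]
tool_rot: [3.141, 0.0, 1.766]
contact_force: [-0.2, -2.0, 4.5]
opening: 0.0006
```

carry_out(series=[{"jaw":0,"travel":[0,0,0.02],"twist":0},{"jaw":0,"travel":[0,0,0],"twist":0}])

```text
time: 17.27
tool_pos: [0.575, -0.014, 0.0694]
tool_rot: [3.141, 0.0, 1.766]
contact_force: [1.0, -2.1, 3.7]
opening: 0.0007
```

carry_out(series=[{"jaw":0,"travel":[0,0,0.02],"twist":0},{"jaw":0,"travel":[0,0,0.02],"twist":0}])

```text
time: 17.52
tool_pos: [0.5751, -0.0142, 0.0672]
tool_rot: [3.141, 0.001, 1.766]
contact_force: [0.4, -3.5, 5.1]
opening: 0.0005
```

carry_out(series=[{"jaw":0,"travel":[0,0,0.02],"twist":0},{"jaw":0,"travel":[0,0,0],"twist":0}])

```text
time: 17.77
tool_pos: [0.5751, -0.0142, 0.0659]
tool_rot: [3.141, 0.0, 1.766]
contact_force: [0.5, -2.3, 5.2]
opening: 0.0007
```

carry_out(series=[{"jaw":0,"travel":[0,0,0.02],"twist":0},{"jaw":0,"travel":[0,0,0],"twist":0}])

```text
time: 18.02
tool_pos: [0.5751, -0.0143, 0.0648]
tool_rot: [3.141, 0.001, 1.766]
contact_force: [0.2, -3.0, 4.6]
opening: 0.0007
```

carry_out(series=[{"jaw":0,"travel":[0,0,0.02],"twist":0},{"jaw":0,"travel":[0,0,0],"twist":0}])

```text
time: 18.27
tool_pos: [0.5751, -0.0143, 0.0635]
tool_rot: [3.141, 0.001, 1.766]
contact_force: [-0.1, -4.2, 5.6]
opening: 0.0003
```

carry_out(series=[{"jaw":0,"travel":[0,0,0.02],"twist":0},{"jaw":0,"travel":[0,0,0],"twist":0}])

```text
time: 18.52
tool_pos: [0.5751, -0.0144, 0.0624]
tool_rot: [3.141, 0.001, 1.766]
contact_force: [-0.4, -3.3, 5.4]
opening: 0.0005
```

carry_out(series=[{"jaw":0,"travel":[0,0,0.02],"twist":0},{"jaw":0,"travel":[0,0,0],"twist":0}])

```text
time: 18.77
tool_pos: [0.5752, -0.0144, 0.0614]
tool_rot: [3.141, 0.001, 1.766]
contact_force: [0.3, -4.2, 5.5]
opening: 0.0009
```

Run:
```python
from h import *
rel();s=robot.observe();ims=[]
for c in("side","scene"):
    im=robot.read_camera(c);x,y=np.round(proj(c,s["tool_pos"])[0]).astype(int)
    ims.append(cv2.resize(im[y-40:y+30,x-40:x+30],(400,400),interpolation=0))
cv2.imwrite("pics/d6.png",np.hstack(ims))
```

```text
z 0.0614 pivot in tool mm [54.8 -1.6 -4.7] yaw-board 1.526 F [ 0.3 -4.2  5.5]
```

View pics/d6.png

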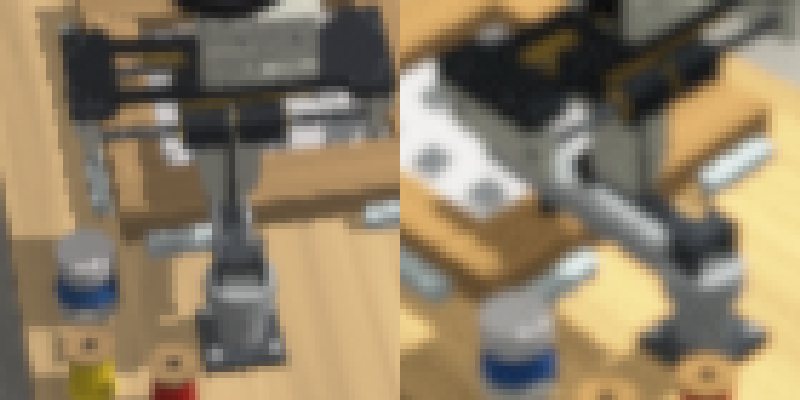

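carry_out(series=[{"jaw":0,"travel":[0,0,0.015],"twist":0},{"jaw":0,"travel":[0,0,0],"twist":0}])

```text
time: 19.12
tool_pos: [0.5752, -0.0145, 0.0608]
tool_rot: [3.141, 0.001, 1.766]
contact_force: [-1.4, -3.8, 8.9]
opening: 0.0004
```

carry_out(series=[{"jaw":0,"travel":[0,0,0.015],"twist":0},{"jaw":0,"travel":[0,0,0],"twist":0}])

```text
time: 19.38
tool_pos: [0.5753, -0.0145, 0.0606]
tool_rot: [3.14, 0.001, 1.766]
contact_force: [-3.0, -4.9, 14.3]
opening: 0.0004
```

carry_out(series=[{"jaw":0,"travel":[0,0,0.015],"twist":0},{"jaw":0,"travel":[0,0,0],"twist":0}])

```text
time: 19.62
tool_pos: [0.5754, -0.0145, 0.0605]
tool_rot: [3.14, 0.001, 1.766]
contact_force: [-3.7, -4.5, 19.6]
opening: 0.0004
```

The force jumped, so the lever is at its stop. I'll lift off and verify.

carry_out(series=[{"jaw":0,"travel":[0,0,-0.1],"twist":0},{"jaw":0,"travel":[0,0,-0.5],"twist":0},{"jaw":0,"travel":[0,0,-0.8],"twist":0},{"jaw":0,"travel":[0,0,-0.8],"twist":0},{"jaw":0,"travel":[-0.9,-0.4,0],"twist":0},{"jaw":0,"travel":[-0.9,-0.4,0],"twist":0},{"jaw":0,"travel":[0,0,0],"twist":0}])

```text
time: 20.5
tool_pos: [0.5474, -0.132, 0.1894]
tool_rot: [-3.14, -0.001, 1.761]
contact_force: [-0.4, 0.6, -0.7]
opening: 0.0004
```

Run:
```python
from h import *
rel();strap_ang();s=robot.observe()
w=robot.read_camera("wrist")
for L in(.9,1.1,1.2):
    m=model(P0+[1.525,L]);print(L,[proj(c,m["knob"])[0].round(1).tolist() for c in("side","scene")],"wrist",wproj(s,m["knob"]),wproj(s,m["tip"]),wproj(s,m["c4"]))
for r in robot.regions_of("wrist","lever_knob")+robot.regions_of("wrist","lever"): print(r["xy"],r["score"])
b=robot.read_camera("scene")[180:260,240:340];a=robot.read_camera("side")[170:250,240:340]
cv2.imwrite("pics/fin.png",np.hstack([w[:300,100:500],np.vstack([cv2.resize(x,(375,300),interpolation=3) for x in(a,b)])[:300] if 0 else cv2.resize(np.vstack([a,b])[:,10:90],(150,300),interpolation=3)]) if 0 else np.vstack([w[:280],np.hstack([cv2.resize(x,(280,224),interpolation=3) for x in(a,b)])]))
```

```text
z 0.1894 pivot in tool mm [164.8  47.9 123.4] yaw-board 1.521 F [-0.4  0.6 -0.7]
side strap ang 1.514 0.92 maxr 0.165
scene strap ang 1.587 0.7 maxr 0.163
scene knob px [281.9, 228.2] 0.65
0.9 [[287.9, 210.4], [274.3, 217.0]] wrist [332. 111.] [319. 196.] [166. 337.]
1.1 [[287.9, 213.3], [273.6, 221.1]] wrist [329. 115.] [319. 196.] [166. 337.]
1.2 [[287.9, 215.0], [273.6, 223.3]] wrist [327. 115.] [319. 196.] [166. 337.]
[330.5, 60.7] 0.84
[328.8, 61.5] 0.57
```

View pics/fin.png

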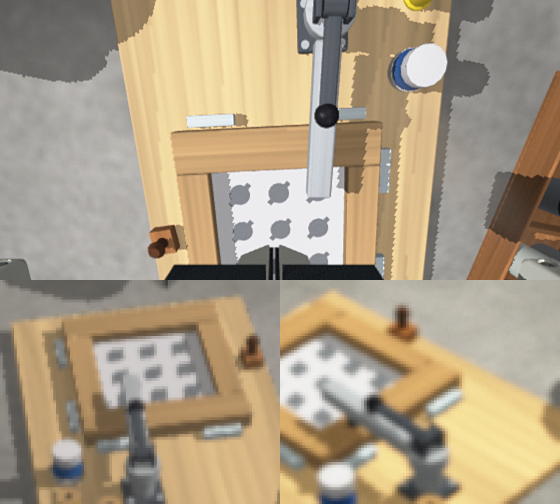

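The last view shows the knob at (326,116), where (327,115) is predicted for the lever flat. The strap's tip is at (319,197), where (319,196) is predicted for 1.525 rad. The frame sits on its fences and the bystanders in view are in place.

```bash
python3 -c "
from cell import robot
print(robot.hand_in())"
```

```text
the job is handed in; nothing more can be done
None
```

I pushed the strap round with the outside of the closed fingers until it lay across the frame's bar. Then I pushed the cam lever down to its stop and handed the job in at about 21 s.

**Last checks:**
- **Strap:** it lies at about 1.525 rad. The side camera read 1.51, the scene camera 1.59, and the wrist view matched 1.525 to within 1 px.
- **Lever:** the knob is within about 1 px of where it should be at 1.2 rad. That view alone can't tell 1.1 from 1.2, but the push force also jumped to about 20 N at the lever's stop.
- **Frame and bystanders:** the frame looks unmoved against its fences. The stamp, jar_a and the spool in view stand where they were; I did not look at the other bystanders again at the end.
- **Robot:** the gripper finished clear of everything, with no contact force beyond noise.

**What went wrong or is unconfirmed:**
- **First sweep:** it passed over the strap without touching it. Closed, the finger ends sit about 25 mm above the reported TCP, so I went back and repeated the sweep lower.
- **Knob detector:** in the side and scene cameras, and in the last wrist view, it often reported wrong spots. I judged the knob by eye in the last picture instead.
- **Foot on the frame:** I could not measure the foot's pressing force directly; I infer it from the lever being at its stop.

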